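# Move the doming punches to the new rack in reverse order

## Task

Move the four doming punches one by one from the grey rests on the dark board to the notches of the light wooden comb rack, in reverse order: the punch that lay nearest the robot goes in the comb rack's farthest notch, and so on, until the one that lay farthest is in the nearest notch. Lay each one level across both rails with the middle of its shank midway between them, its ball to the left as before, and let go.

Things in the scene. Friction and masses are not known exactly. Their poses are not given: they have to be found in the camera images.
- punch_a: steel doming punch, about 0.12 kg: ball head 14 mm across on a round shank 12 mm thick. Origin: ball centre; its y axis runs along the shank's axis and points out of the ball. The shank reaches to y = -130 mm; grip it at y = -66 mm (balance up to 15 mm nearer the ball). At the start it lies level in rest_a, ball to the robot's left (+y), shank axis 48.5 mm above the table
- punch_b: steel doming punch, about 0.12 kg: ball head 18 mm across on a round shank 12 mm thick. Origin: ball centre; its y axis runs along the shank's axis and points out of the ball. The shank reaches to y = -130 mm; grip it at y = -66 mm (balance up to 15 mm nearer the ball). At the start it lies level in rest_b, ball to the robot's left (+y), shank axis 48.5 mm above the table
- punch_c: steel doming punch, about 0.12 kg: ball head 22 mm across on a round shank 12 mm thick. Origin: ball centre; its y axis runs along the shank's axis and points out of the ball. The shank reaches to y = -130 mm; grip it at y = -66 mm (balance up to 15 mm nearer the ball). At the start it lies level in rest_c, ball to the robot's left (+y), shank axis 48.5 mm above the table
- punch_d: steel doming punch, about 0.12 kg: ball head 27 mm across on a round shank 12 mm thick. Origin: ball centre; its y axis runs along the shank's axis and points out of the ball. The shank reaches to y = -130 mm; grip it at y = -66 mm (balance up to 15 mm nearer the ball). At the start it lies level in rest_d, ball to the robot's left (+y), shank axis 48.5 mm above the table
- rest_a: fixed grey rest, 50 mm long in the row, one of four alike on the old board; punch_a lies in it at the start. Two notched plates 10 mm thick, 32 mm to either side of its middle (54 mm free between them for fingers, foot top 13 mm above the table). Origin: centre of its underside; y along the punch. V notch 24 mm wide, bottom 40 mm and plate tops 52 mm above the table
- rest_b: fixed grey rest, 50 mm long in the row, one of four alike on the old board; punch_b lies in it at the start. Two notched plates 10 mm thick, 32 mm to either side of its middle (54 mm free between them for fingers, foot top 13 mm above the table). Origin: centre of its underside; y along the punch. V notch 24 mm wide, bottom 40 mm and plate tops 52 mm above the table
- rest_c: fixed grey rest, 50 mm long in the row, one of four alike on the old board; punch_c lies in it at the start. Two notched plates 10 mm thick, 32 mm to either side of its middle (54 mm free between them for fingers, foot top 13 mm above the table). Origin: centre of its underside; y along the punch. V notch 24 mm wide, bottom 40 mm and plate tops 52 mm above the table
- rest_d: fixed grey rest, 50 mm long in the row, one of four alike on the old board; punch_d lies in it at the start. Two notched plates 10 mm thick, 32 mm to either side of its middle (54 mm free between them for fingers, foot top 13 mm above the table). Origin: centre of its underside; y along the punch. V notch 24 mm wide, bottom 40 mm and plate tops 52 mm above the table
- old_board: dark wooden board, 256 x 104 x 8 mm, fixed, lying front to back (within 0.15 rad), on the left or the right, the comb rack on the other side. Origin: centre of its underside; x along the row, away from the robot. It carries the four grey rests at x = -90, -30, 30 and 90 mm, y = 0, in an order that changes
- comb_rack: empty light wooden rack, fixed, front to back: board 256 x 104 x 8 mm, two notched rails, 10 mm thick, at y = -32 and 32 mm. Origin: centre of its underside; x along the row, away from you, y to the left. V notches at x = -90, -30, 30, 90 mm, 24 mm wide, a screw between each pair, bottom 40 mm, rail tops 52 mm above the table; a punch in one: axis at 48.5 mm, ball centre at y = 66 mm when centred

How it is judged:
By the outcome, as a careful person would: the job done as asked, in the order asked, and still so for the second after the job is handed in, with the robot touching nothing.
It also fails if it takes over 96 s, if anything falls off the work surface, if the arm or the gripper's body presses on something with over 40 N, if the wrist force passes 120 N, or if a joint passes its speed limit or range.

## Robot

A 6-joint arm with a two-finger parallel gripper is mounted at the origin on a cart in front of the work surface, level with it; the furniture and walls round the work are solid. World frame = base frame: x ahead of the robot, y to its left, z up, the work surface at z = 0. Lengths are in m, angles in degrees, forces in N, time in s.
With the tool pointing down it reaches from about 0.35 to 0.975 m from the base axis. Payload 7.1 kg.
Tool frame: the origin (TCP) lies at the very end of the fingers, on their centre line; the grasp point (between the pads) lies 19 mm behind it; z points along the fingers, y is the line along which they close (so a half turn about z gives the same grasp; the last joint's range is limited). The gripper opens to 88 mm and grips with 3 to 60 N. Pads are 20 mm wide; open, the fingers measure 115 mm over their backs; the gripper's body (75 mm by 178 mm) begins 61 mm behind the grasp point.
Start: joints at [68.87, 24.242, 93.386, -0, 62.372, -1.089], TCP at [0.214, 0.587, 0.223] pointing down, gripper open.
Joint ranges: [-172.04, 172.04], [-51.8, 120.97], [4.93, 147.93], [-75.15, 255.16], [6.16, 154.13], [-145.62, 145.62]. Speed limits (degrees/s): [136.94, 136.94, 172.46, 180, 180, 180].

## Interface

Orientations are given as a 3x3 rotation matrix whose columns are the frame's x, y, z axes.
In Python, from cell import move_to, move_straight, goto_joints, gripper_to, sleep, inverse_kinematics, read_state, camera, get_calibration, IKError, sign_off gives the robot as it stands. The module is installed in compiled form; this text tells all that it offers. Calls block until the motion is done:
- move_to(position, orientation): joint-space move of the TCP to a pose.
- move_straight(position, rot=None, rate=0.15): straight line of the TCP; rot=None keeps the orientation; rate is the mean speed in m/s.
- goto_joints(angles): joint-space move.
- gripper_to(opening, f_grip=None): finger opening in m; f_grip is the grip in N (None keeps the last); returns when the fingers have stopped.
- sleep(seconds).
- inverse_kinematics(position, orientation): joint angles nearest the present ones, or None.
- read_state(): the state.
- camera(name): name is "scene" or "top" or "wrist"; returns (picture, depth): 384x512x3 uint8, blue, green, red; 384x512 float32, m along the optical axis (not along the pixel's ray), 0 where there is no reading.
- get_calibration(name): a dict with "fx", "fy", "cx", "cy" (pixels), "cam_to_world" (4x4, takes a point from camera to world coordinates); the wrist camera has in their place "hand_eye" (4x4, takes a point from camera to tool coordinates, whose origin is the TCP and whose axes are the flange's). Camera axes: x right, y down, z forward; pixel columns grow to the right and rows downward; lengths in m; the calibration is good to about 2 mm. A picture is of the moment at which its call begins: read the wrist's pose just before it. get_calibration takes no time and is no camera call.
A pose or a line that the arm cannot do raises IKError and nothing moves.
- sign_off(): hands the job in; it is judged then, once.
The state is a dict: "time_s": time; "joint_pos": joint angles; "joint_velocities": joint speeds; "tau": joint torques, N m; "position": TCP position; "eef_rot": TCP orientation; "contact_force": force on the tool from outside, world axes, zero at the start; "wrist_torque": the same for the moment, N m; "grip_width": finger opening in m; "grip_force": force on a finger pad.
Only numpy, scipy, OpenCV 4.12 (cv2) and the standard library are available. Lean on these libraries where they do the work, as an engineer would, in place of code of your own. Each camera call takes 0.05 s, during which the arm holds its last target. There are 200 camera calls.

## Working session

There is one attempt and no reset: what is moved stays moved. The work goes in short steps, each a Python script; the robot and the scene stay as the last script left them, time stands still between calls to the robot, and variables do not carry over. Pictures are saved under pics/ and viewed, at most 14 in all, crops included, and the job is handed in when it is done.

```bash
mkdir -p pics
python3 - <<'E'
from cell import *
import cv2,numpy as np
for n in("top","scene"):
    p,d=camera(n); cv2.imwrite(f"pics/{n}0.png",p); np.save(f"pics/{n}0.npy",d)
    print(n,get_calibration(n))
s=read_state();print(s["time_s"],s["eef_rot"],s["grip_width"],get_calibration("wrist"))
E
```

```text
top {'fx': 415.6609880113598, 'fy': 415.6609880113598, 'cx': 258.97573932127375, 'cy': 197.4722243843836, 'cam_to_world': array([[ 0.02635948, -0.99476176,  0.09876349,  0.4741407 ],
       [-0.99964948, -0.02598629,  0.00506332,  0.01386173],
       [-0.0024703 , -0.09886233, -0.99509805,  1.02628896],
       [ 0.        ,  0.        ,  0.        ,  1.        ]])}
scene {'fx': 456.77943691519505, 'fy': 456.77943691519505, 'cx': 254.34027640059014, 'cy': 182.90899628677593, 'cam_to_world': array([[ 0.82043864, -0.40339724,  0.40515565,  0.10676367],
       [-0.57171052, -0.57234871,  0.58784695, -0.59485229],
       [-0.00524552, -0.7139241 , -0.70020345,  0.81484522],
       [ 0.        ,  0.        ,  0.        ,  1.        ]])}
0.1 [[-9.39449810e-01  3.42686163e-01 -4.99075713e-04]
 [ 3.42686526e-01  9.39448867e-01 -1.33079017e-03]
 [ 1.28127356e-05 -1.42123710e-03 -9.99998990e-01]] 0.08772349074234577 {'fx': 321.6591130235301, 'fy': 321.6591130235301, 'cx': 257.9617164614676, 'cy': 194.12199879994927, 'hand_eye': array([[ 1.70731438e-03, -9.62343161e-01, -2.71832165e-01,
         7.46681659e-02],
       [ 9.99998394e-01,  1.49491432e-03,  9.88444700e-04,
         2.45515645e-04],
       [-5.44857200e-04, -2.71833417e-01,  9.62344168e-01,
        -1.63148967e-01],
       [ 0.00000000e+00,  0.00000000e+00,  0.00000000e+00,
         1.00000000e+00]])}
```

View pics/top0.png

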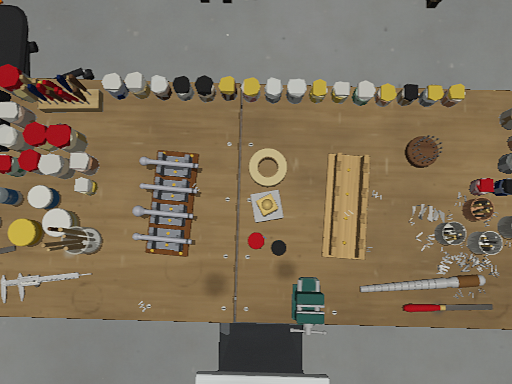

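View pics/scene0.png

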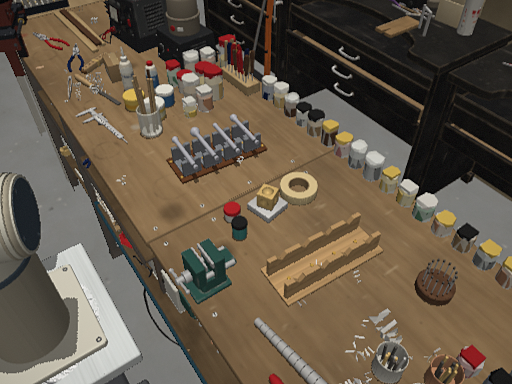

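```bash
cat > h.py <<'E'
from cell import *
import cv2,numpy as np
def cloud(d,K,T):
    v,u=np.mgrid[:d.shape[0],:d.shape[1]]
    P=np.stack([(u-K["cx"])/K["fx"]*d,(v-K["cy"])/K["fy"]*d,d],-1)
    return P@T[:3,:3].T+T[:3,3]
def row(P,m,label):
    """mean and long axis of masked points (x,y)"""
    q=P[m][:,:2]; (c,s,a)=cv2.minAreaRect(q.astype(np.float32)*1000); 
    e=np.linalg.eigh(np.cov(q.T))[1][:,1]; e=e*np.sign(e[0])
    print(label,len(q),"mean",q.mean(0).round(4),"rect",np.round(c,1),np.round(s,1),round(a,2),"axis deg",np.degrees(np.arctan2(e[1],e[0])).round(2), "z",np.median(P[m][:,2]).round(4))
E
python3 - <<'E'
from h import *
K=get_calibration("top");d=np.load("pics/top0.npy")
P=cloud(d,K,K["cam_to_world"]); z=P[...,2]
print("table z",np.median(z[280:310,180:230]))
v,u=np.mgrid[:384,:512]
R=(u>315)&(u<375)&(v>145)&(v<265)
row(P,R&(z>.045)&(z<.058),"comb tops"); row(P,R&(z>.004)&(z<.012),"comb board")
L=(u>130)&(u<205)&(v>145)&(v<262)
row(P,L&(z>.004)&(z<.012),"old board"); row(P,L&(z>.045)&(z<.07),"punches etc")
E
```

```text
table z -0.0011097430271620468
comb tops 774 mean [ 0.5579 -0.1942] rect [ 560.2 -194.3] [ 75.3 242.7] 86.89 axis deg -3.27 z 0.0503
comb board 2747 mean [ 0.5581 -0.1904] rect [ 569.4 -197.4] [128.1 275.7] 89.85 axis deg -3.04 z 0.0071
old board 1821 mean [0.5518 0.2288] rect [560.4 240.3] [172.5 277. ] 88.37 axis deg -4.18 z 0.0081
punches etc 1863 mean [0.5568 0.2414] rect [558.4 242.2] [144.4 229.6] 86.12 axis deg -3.22 z 0.0517
```

```bash
cat >> h.py <<'E'
def rot(a,flip=1):
    """tool down, closing line along direction a (deg from world x); flip=1: tool x = left"""
    a=np.radians(a); y=flip*np.array([np.cos(a),np.sin(a),0]); z=np.array([0,0,-1.])
    return np.column_stack([np.cross(y,z),y,z])
def look(name):
    s=read_state(); p,d=camera("wrist"); K=get_calibration("wrist")
    T=np.eye(4);T[:3,:3]=s["eef_rot"];T[:3,3]=s["position"]
    T=T@K["hand_eye"]; cv2.imwrite(f"pics/{name}.png",p); np.savez(f"pics/{name}.npz",p=p,d=d,T=T)
    return p,d,K,T
def plane(K,T,uv,z):
    uv=np.atleast_2d(uv).astype(float)
    r=np.c_[(uv[:,0]-K["cx"])/K["fx"],(uv[:,1]-K["cy"])/K["fy"],np.ones(len(uv))]@T[:3,:3].T
    return T[:3,3]+r*((z-T[2,3])/r[:,2])[:,None]
E
python3 - <<'E'
from h import *
for f in(1,-1):
  for p in([.56,.23,.2],[.46,.23,.03],[.65,.24,.03],[.46,-.19,.03],[.65,-.2,.03]): 
    q=inverse_kinematics(p,rot(-3.2,f)); print(f,p,None if q is None else np.round(q,0))
f=1 if inverse_kinematics([.56,.23,.2],rot(-3.2,1)) is not None else -1
move_to([.56,.23,.2],rot(-3.2,f)); look("w_old")
move_to([.56,-.195,.2],rot(-3.2,f)); look("w_comb"); print(f,read_state()["time_s"],read_state()["position"])
E
```

```text
1 [0.56, 0.23, 0.2] [21. 24. 97. -0. 59. 24.]
1 [0.46, 0.23, 0.03] [ 25.  33. 113.  -0.  34.  28.]
1 [0.65, 0.24, 0.03] [19. 43. 89. -0. 48. 22.]
1 [0.46, -0.19, 0.03] [-24.  32. 115.  -0.  33. -21.]
1 [0.65, -0.2, 0.03] [-18.  42.  91.  -0.  47. -15.]
-1 [0.56, 0.23, 0.2] None
-1 [0.46, 0.23, 0.03] None
-1 [0.65, 0.24, 0.03] None
-1 [0.46, -0.19, 0.03] None
-1 [0.65, -0.2, 0.03] None
1 3.575 [ 0.56037149 -0.19390002  0.19999053]
```

View pics/w_old.png

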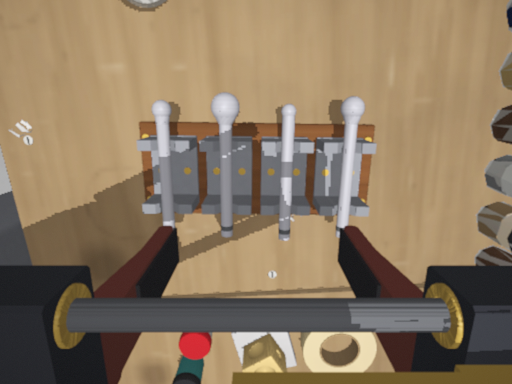

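View pics/w_comb.png

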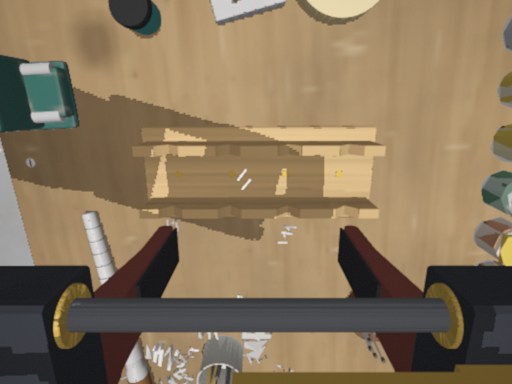

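```bash
cat > meas.py <<'E'
from h import *
from scipy.optimize import least_squares
K=get_calibration("wrist")
def load(n):
    f=np.load(f"pics/{n}.npz"); return f["p"],f["d"],cloud(f["d"],K,f["T"])
v,u=np.mgrid[:384,:512]
def comb(n):
    p,d,P=load(n); z=P[...,2]; ok=d>0
    R=ok&(u>125)&(u<392)&(v>120)&(v<222)
    print("table",np.median(z[(v>90)&(v<110)&(u>200)&(u<400)]))
    m=R&(z>.0495)&(z<.0545); row(P,m,"tops")
    q=P[m][:,:2]; (c,s,a)=cv2.minAreaRect(q.astype(np.float32)*1000)
    c=np.array(c)/1000; a=np.radians(a-90 if a>45 else a)
    e=np.array([np.cos(a),np.sin(a)]); f=np.array([-e[1],e[0]])
    X=(q-c)@e; Y=(q-c)@f
    for lab,mm in(("R",Y<0),("L",Y>0)):
        b=np.sort(X[mm]); g=np.diff(b); i=np.argsort(g)[-4:]; i.sort()
        print(lab,"ends",b[[0,-1]].round(4),"gap c",((b[i]+b[i+1])/2).round(4),"w",g[i].round(4),"Y",np.percentile(Y[mm],[1,50,99]).round(4))
    print("c",c,"deg",np.degrees(a))
def punches(n,balls):
    p,d,P=load(n); z=P[...,2]; ok=d>0
    print("table",np.median(z[(v>70)&(v<90)&(u>380)&(u<480)]))
    for(bu,bv,r)in balls:
        B=P[ok&(np.hypot(u-bu,v-bv)<14)&(z>.0485)&(z<.08)]
        f=lambda t:np.linalg.norm(B-t[:3],axis=1)-t[3]
        o=least_squares(f,[*B.mean(0)-[0,0,.005],.01],loss="soft_l1",f_scale=.001).x
        f2=lambda t:np.linalg.norm(B-[t[0],t[1],.0485],axis=1)-o[3]
        # shank: top surface points in 15 mm strip at set distances from ball
        L=[]
        for s in(-.05,-.058,-.066,-.074,-.082):
            S=P[ok&(abs(P[...,1]-(o[1]+s))<.003)&(abs(P[...,0]-o[0])<.02)&(z>.046)&(z<.06)]
            L.append([S[:,0].min()/2+S[:,0].max()/2,o[1]+s,S[:,2].max()])
        L=np.array(L); k=np.polyfit(L[:,1],L[:,0],1)
        print("ball",o.round(4),len(B),"shank x",L[:,0].round(4),"top z",L[:,2].round(4),"deg",np.degrees(np.arctan(-k[0])).round(2),"xgrip",np.polyval(k,o[1]-.066).round(4))
E
python3 - <<'E'
from meas import *
comb("w_comb"); punches("w_old",[(162,108,0),(225,108,0),(288,111,0),(353,107,0)])
E
```

```text
table 0.001233965562407291
tops 3724 mean [ 0.5605 -0.1937] rect [ 560.3 -195.3] [ 74.4 244.3] 86.95 axis deg -3.37 z 0.053
R ends [-0.1221  0.1219] gap c [-0.0891 -0.0298  0.0303  0.0899] w [0.0138 0.0163 0.0154 0.0152] Y [-0.0371 -0.0316 -0.0268]
L ends [-0.1222  0.1222] gap c [-0.0892 -0.0293  0.03    0.0894] w [0.0142 0.0155 0.0153 0.0152] Y [0.0269 0.0319 0.0368]
c [ 0.56034851 -0.1953219 ] deg -3.053558349609375
table 0.0012431461041790826
ball [0.4715 0.3039 0.049  0.0097] 344 shank x [0.4688 0.4682 0.4682 0.467  0.4668] top z [0.0567 0.0568 0.0571 0.0572 0.057 ] deg -3.66 xgrip 0.4678
ball [0.5318 0.3037 0.0496 0.0135] 604 shank x [0.5285 0.5284 0.5278 0.5271 0.5264] top z [0.0564 0.0562 0.0567 0.057  0.0566] deg -3.84 xgrip 0.5276
ball [0.5914 0.294  0.0456 0.0109] 261 shank x [0.588  0.5872 0.5869 0.5863 0.5855] top z [0.0567 0.0573 0.0561 0.0569 0.057 ] deg -4.19 xgrip 0.5868
ball [0.6517 0.2963 0.0495 0.0112] 459 shank x [0.6479 0.6469 0.6464 0.646  0.6458] top z [0.056  0.0568 0.0568 0.0568 0.0567] deg -3.68 xgrip 0.6466
```

```bash
cat > job.py <<'E'
from meas import *
C=np.array([.56035,-.1953]); AC=-3.05; AO=-3.8
NOTCH=[-.0895,-.0297,.0301,.0897]   # measured along the comb
def ball(n,uv,r,win=14,z0=.0497):
    f=np.load(f"pics/{n}.npz"); P=cloud(f["d"],K,f["T"]); 
    B=P[(f["d"]>0)&(np.hypot(u-uv[0],v-uv[1])<win)&(abs(P[...,2]-z0-.005)<.012)&(P[...,2]>z0)]
    o=least_squares(lambda t:np.linalg.norm(B-[t[0],t[1],z0],axis=1)-r,B.mean(0)[:2],loss="soft_l1",f_scale=.001)
    return o.x
def dirs(a): a=np.radians(a); return np.array([np.cos(a),np.sin(a)]),np.array([-np.sin(a),np.cos(a)])
def pick(b,xg):
    f=dirs(AO)[1]; g=b-.066*f; g[0]=(g[0]+xg)/2; R=rot(AO)
    gripper_to(.034)
    move_to([*g,.10],R); move_straight([*g,.0295],rate=.1)
    gripper_to(0,f_grip=30); s=read_state(); print("grip",s["grip_width"],s["grip_force"],g)
    move_straight([*g,.14],rate=.12)
def place(i,dy=0.):
    e,f=dirs(AC); t=C+NOTCH[i]*e+dy*f; R=rot(AC)
    move_to([*t,.14],R); move_straight([*t,.05],rate=.15); move_straight([*t,.0298],rate=.04)
    print("force before",read_state()["contact_force"].round(2) if hasattr(read_state()["contact_force"],"round") else read_state()["contact_force"])
    gripper_to(.034); move_straight([*t,.12],rate=.12); print("t",read_state()["time_s"])
E
python3 - <<'E'
from job import *
for uv,r in(((162,108),.009),((225,108),.0135),((288,111),.007),((353,107),.011)): print(ball("w_old",uv,r))
b=ball("w_old",(162,108),.009)
pick(b,.4678); look("held1"); print(read_state()["position"],read_state()["grip_width"],read_state()["contact_force"])
E
```

```text
[0.47176306 0.30400155]
[0.53174619 0.30370068]
[0.59108858 0.29480057]
[0.65158715 0.2963049 ]
grip 0.011539445960512271 30.000599026679993 [0.46759449 0.23814666]
[0.46700657 0.2378623  0.13917434] 0.01137987825565914 [-0.6827223   0.55204344 -1.22874151]
```

View pics/held1.png

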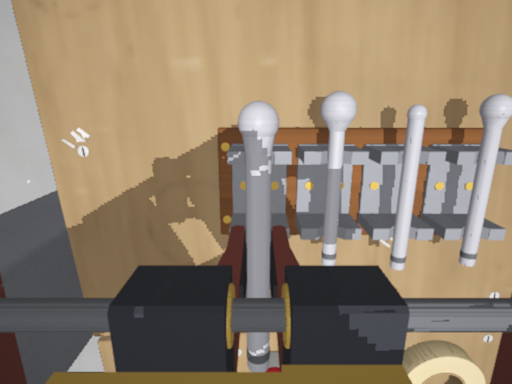

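```bash
cat >> job.py <<'E'
def held(n,r):
    """ball centre in tool coordinates from the picture of the held punch"""
    f=np.load(f"pics/{n}.npz"); P=cloud(f["d"],K,get_calibration("wrist")["hand_eye"])
    B=P[(f["d"]>0)&(abs(u-258)<28)&(v>80)&(v<150)&(P[...,2]<.02)&(P[...,0]>.06)]
    o=least_squares(lambda t:np.linalg.norm(B-t,axis=1)-r,B.mean(0)+[0,0,.005],loss="soft_l1",f_scale=.001).x
    S=P[(f["d"]>0)&(abs(u-258)<20)&(v>150)&(v<260)&(P[...,2]<.02)]
    k=np.polyfit(S[:,0],S[:,2],1); print("ball in tool",o.round(4),len(B),"pitch deg",np.degrees(np.arctan(k[0])).round(2)); return o
E
python3 - <<'E'
from job import *
held("held1",.009)
E
```

```text
ball in tool [ 0.0667 -0.0003 -0.0195] 1312 pitch deg -1.55
```

Run:
```python
from job import *
o=held("held1",.009); place(3,.066-o[0])
p,d,K_,T=look("placed1")
```

```text
ball in tool [ 0.0667 -0.0003 -0.0195] 1312 pitch deg -1.55
force before [ 2.41 -0.18  0.61]
t 13.275
```

View pics/placed1.png

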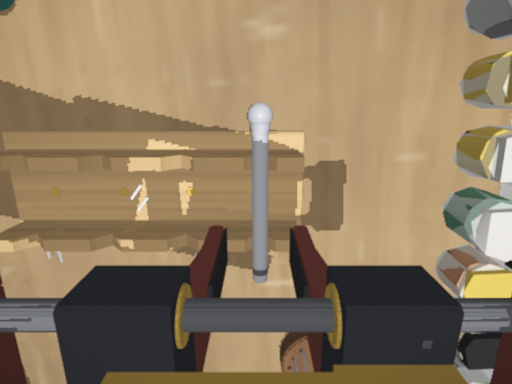

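The first punch lies in the comb's farthest notch, with its ball at (260,115) and its tail at (260,278), across both rails. I'm continuing with the other three.

Run:
```python
from job import *
Q=[((225,108),.0135,.5276,2),((288,111),.007,.5868,1),((353,107),.011,.6466,0)]
for k,(uv,r,xg,i) in enumerate(Q):
    pick(ball("w_old",uv,r),xg); look(f"held{k+2}"); o=held(f"held{k+2}",r)
    assert read_state()["grip_width"]>.009 and abs(o[0]-.066)<.006 and abs(o[2]+.019)<.004, o
    place(i,.066-o[0])
move_to([*C,.2],rot(AC)); look("end"); print(read_state()["time_s"])
```

```text
grip 0.011055163072001908 30.000426471233368 [0.52748606 0.23784579]
ball in tool [ 0.0661 -0.0003 -0.0192] 2408 pitch deg -2.34
force before [1.11 0.27 2.11]
t 22.175
grip 0.011586279031155961 30.00069558620453 [0.58675725 0.22894567]
ball in tool [ 0.0671 -0.0003 -0.0197] 987 pitch deg -1.37
force before [-1.2   1.17  4.38]
t 30.8917
grip 0.011279989569138461 30.00066876411438 [0.64690654 0.23045001]
ball in tool [ 0.0661 -0.0003 -0.0192] 1770 pitch deg -1.61
force before [-1.74  0.71  5.57]
t 39.7583
40.3583
```

View pics/end.png

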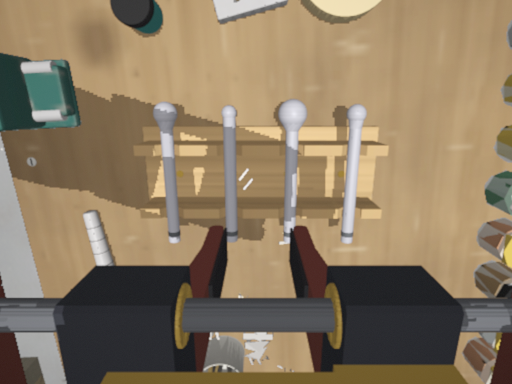

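All four lie in the comb, with balls at (166,114), (229,113), (292,114) and (357,114). Next I'll check the numbers in the comb frame.

Run:
```python
from job import *
e,f=dirs(AC)
for uv,r in(((166,114),.011),((229,113),.007),((292,114),.0135),((357,114),.009)):
    b=ball("end",uv,r)-C; print("comb x,y mm",(1e3*np.array([b@e,b@f])).round(1))
punches("end",[(166,114,0),(229,113,0),(292,114,0),(357,114,0)])
```

```text
comb x,y mm [-90.1  65.2]
comb x,y mm [-30.   64.4]
comb x,y mm [29.9 65.8]
comb x,y mm [89.7 65. ]
table 0.0012409696358359201
ball [ 0.4737 -0.1254  0.049   0.0115] 494 shank x [0.4719 0.4713 0.4705 0.4705 0.4699] top z [0.0561 0.0568 0.0573 0.0564 0.0572] deg -3.38 xgrip 0.4708
ball [ 0.5334 -0.1299  0.0442  0.0121] 261 shank x [0.5312 0.5306 0.5298 0.5303 0.5297] top z [0.0561 0.0565 0.0563 0.0568 0.0567] deg -2.41 xgrip 0.5303
ball [ 0.5937 -0.1311  0.0496  0.0134] 609 shank x [0.5907 0.5907 0.5901 0.5892 0.589 ] top z [0.057  0.0565 0.0568 0.0567 0.0567] deg -3.49 xgrip 0.5899
ball [ 0.6539 -0.1354  0.0481  0.0104] 363 shank x [0.6502 0.6499 0.6497 0.6489 0.6488] top z [0.0569 0.0573 0.057  0.0566 0.0566] deg -2.76 xgrip 0.6495
```

```bash
python3 -c "
from cell import *
print(sign_off())"
```

```text
the job is handed in; nothing more can be done
None
```

All four doming punches are in the comb rack in reverse order, lying level with balls to the left and within about 2 mm of centre by the last camera check; I handed the job in at about 40 s, and `sign_off()` returned no verdict.

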